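# Fit the tongued lid on the dry-food bin

## Task

Close the open dry-food bin with its own lid, the one with a tongue sticking out of one edge: carry it by its handle, keep it clearly tilted (tongue end low, some 15 to 20 degrees) while you tuck the tongue under the bin's fixed hood, then swing it down until it lies flat on the ledge inside the rim, and let go. Leave the other, tongueless lid where it is.

Things in the scene. Friction and masses are not known exactly. Their poses are not given: they have to be found in the camera images.
- bin: Fixed white open bin, origin centre of underside, z up. Inside x -100..100, y -76..76 mm. Ledge all round inside, 30 mm wide or more, top z=80: the lid lies on it. Side and +x walls up to z=102. At the -x end (roughly facing the robot) a fixed hood, full width: flat underside z=107 from x=-100 to -72, then an upturned lip to x=-59, top z=127. Lid must go in tilted: too long to drop in flat.
- lid_handle (a point): Handle of the right lid, at its grip point: 30 mm above the lid's underside, 16 below its top. Upright wooden bar 16 (x) x 70 (y) x 38 mm at the centre of a white panel 140 (x) x 130 (y) x 8 mm. From the panel's -x edge a flat tongue runs on, 40 long, 80 wide, 8 thick. z up; tongue starts roughly towards the robot. Lid lies on the worktop, 0.14 to 0.28 kg.
- lid_tongue (a point): Middle of the end of the right lid's tongue, half-way through its thickness (4 mm above the underside): 110 mm in -x and 26 mm below the handle point; same axes as the handle.
- spare_handle (a point): Handle of the other lid, not wanted: white panel 115 x 110 x 8 mm without a tongue, with the same wooden handle, point and axes. It may lie left or right of the right lid.
Things that resemble listed ones, but are neither listed nor needed, are in the scene too. What is shaped like the part that bears lid_handle but blue or purple is not meant.

How it is judged (in metres and radians):
On the way:
1. the lid's tongue is tucked under the bin's hood while the lid is still tilted by more than 5 degrees (x of lid_tongue in the frame of bin between -0.105 and -0.068 m and z of lid_tongue in the frame of bin between 0.07 and 0.106 m and angle between lid_handle's own z axis and vertical above 0.09 rad), for 0.05 s.
At the end, for the whole second after the job is handed in: The right lid lies flat on the bin's ledge inside the rim (handle point and tongue within 8 mm of their seated height, tilt under 5 degrees, handle within 18 mm of the bin's middle line), with its tongue under the hood (tongue end beyond x = -68 mm in the bin's frame), released (x of lid_tongue in the frame of bin below -0.068 m and z of lid_tongue in the frame of bin between 0.076 and 0.092 m and z of lid_handle in the frame of bin between 0.102 and 0.118 m and y of lid_handle in the frame of bin between -0.018 and 0.018 m and angle between lid_handle's own z axis and vertical below 0.087 rad); the robot touches nothing.
It fails at once if the other lid is moved by more than 30 mm (distance of spare_handle from where it was at the start of the episode above 0.03 m).
It also fails if it takes over 38 s, if anything falls off the work surface, if the arm or the gripper's body presses on something with over 40 N, if the wrist force passes 120 N, or if a joint passes its speed limit or range.

## Robot

A 6-joint arm with a two-finger parallel gripper is mounted at the origin on the work surface. World frame = base frame: x ahead of the robot, y to its left, z up, the work surface at z = 0. Lengths are in mm, angles in rad, forces in N, time in s.
With the tool pointing down it reaches from about 350 to 925 mm from the base axis. Payload 6.4 kg.
Tool frame: the origin (TCP) lies at the very end of the fingers, on their centre line; the grasp point (between the pads) lies manip.tcp_to_grasp behind it (manip.tcp_to_grasp is the distance from the TCP to the grasp point, in mm); z points along the fingers, y is the line along which they close (so a half turn about z gives the same grasp; the last joint's range is limited). The gripper opens to 85 mm and grips with 20 to 120 N. Pads are 22 mm wide; open, the fingers measure 114 mm over their backs; the gripper's body (76 mm by 85 mm) begins 54 mm behind the grasp point. The pads swing forward as they close: fully open they stand 13 mm farther back than shut.
Start: joints at [-1.477, 0.245, 1.558, -0, 1.339, -0.174], TCP at [172.001, -626.841, 231.29] pointing down, gripper open.
Joint ranges: [-3.13, 3.13], [-1.02, 2.26], [0.13, 2.54], [-0.95, 4.09], [0.21, 2.88], [-2.74, 2.74]. Speed limits (rad/s): [2.57, 2.57, 3.14, 3.14, 3.14, 3.14].

## Interface

Orientations are given as a unit quaternion [x, y, z, w].
In Python, from bench import manip, vision, finder gives the robot as it stands. The module is installed in compiled form; this text tells all that it offers.
- The arm moves only by the tool send_rows, never from a script. Its argument "motion" is a list of rows, each a list of 3 entries, a list of its own where there are three numbers: the shift along the tool's x, y, z in cm, then the turn, a rotation vector about the tool's x, y, z in rad, then the closure in counts, from 0 (fully open) to 255 (shut). In form: [[[dx, dy, dz], [ax, ay, az], jaw], ...]. A call has 1 to 20 rows; each row is the pose to reach, as a shift and turn from the pose commanded when the call began, along the tool's axes at that moment; what a row does not reach only later rows make up. A row lasts 1/8 s, in which the tool goes at most 62.5 mm and 10.7 degrees, less where a joint would pass 70% of its speed; a pose out of reach is approached as far as the arm can. A call with a gripper value outside its range is refused whole. The fingers move at their own pace and stop on an object; "newtons" is the grip in N (left out, the last holds). Time passes only in rows, so rows that repeat a pose let the fingers close. It gives the time, the measured TCP pose, the force, the opening and the grip force at its end, in the units of the state.
- manip.observe(): the state, without advancing time (a new reading comes with each control period).
- vision.grab_frame(name): name is "side" or "top"; returns a dict with "pixels" (400x640x3 uint8, red, green, blue), "fx", "fy", "cx", "cy" (pixels), "distortion" ([k1, k2, p1, p2, k3] as OpenCV has them; the pictures are not rectified), "R" (3x3) and "t" (3): a world point X has camera coordinates R X + t. Camera axes: x right, y down, z forward; pixel columns grow to the right and rows downward; lengths in mm; the calibration is good to about 2 mm. A picture is of the moment at which its call begins. There is no depth.
- manip.sign_off(): hands the job in; it is judged then, once.
Trained networks look in a picture, given as the dict that the camera call returned (one of the last four; its "shot" number tells which), for a name from the list of things; names that differ only in an ending like _2 or _b are one class to them, and where a whole thing is asked for, a point or a joint stands for the part that bears it (a point fixed in the world has none). Each returns a list of dicts, best first, with "score" (0 to 1); they miss things now and then, are a little off and sometimes report something else, mostly with a low value. They report only what shows in the picture. A call takes as long as a camera call. They do not tell look-alikes from the thing itself.
- finder.spot_in(picture, name): "rect" ([left, top, right, bottom] in pixels, round what is visible of it).
- finder.outline_of(picture, name): "region" (400x640 bool, what is visible of it) and "rect" ([left, top, right, bottom] in pixels, round what is visible of it).
- finder.landmark_of(picture, name): "at" ([row, column] in pixels: a listed point, or the origin of a listed thing).
The state is a dict: "time": time; "qpos": joint angles; "joint_vel": joint speeds; "joint_efforts": joint torques, N m; "tool_pos": TCP position; "tool_rot": TCP orientation; "force": force on the tool from outside, world axes, zero at the start; "wrist_torque": the same for the moment, N m; "gripper_width": finger opening in mm; "grip_force": force on a finger pad.
Only numpy, scipy, OpenCV 4.12 (cv2) and the standard library are available. Lean on these libraries where they do the work, as an engineer would, in place of code of your own. Each camera call takes 0.05 s, during which the arm holds its last target. There are 200 camera calls.

## Working session

There is one attempt and no reset: what is moved stays moved. The work goes in short steps, Python scripts to look and compute and a tool call to move; the robot and the scene stay as the last step left them, time stands still between calls to the robot, and variables do not carry over. Pictures are saved under pics/ and viewed, at most 10 in all, crops included, and the job is handed in when it is done.

Besides the shell and the picture viewer there is one more tool, called after "Call:" as name(argument=value, ...) on one line, values as JSON. send_rows: Moves the arm, as the interface text tells. Its arguments: {"type":"object","properties":{"motion":{"type":"array"},"newtons":{"type":"number"}},"required":["motion"]}

```bash
mkdir -p pics
cat > h.py <<'E'
import numpy as np, cv2
from bench import manip, vision, finder
def K(f): return np.array([[f['fx'],0,f['cx']],[0,f['fy'],f['cy']],[0,0,1.]])
def proj(f,X):
    return cv2.projectPoints(np.asarray(X,float).reshape(-1,3),cv2.Rodrigues(np.array(f['R'],float))[0],np.array(f['t'],float),K(f),np.array(f['distortion'],float))[0].reshape(-1,2)
def ray(f,rc):
    n=cv2.undistortPoints(np.array([[[rc[1],rc[0]]]],float),K(f),np.array(f['distortion'],float))[0,0]
    R=np.array(f['R']);c=-R.T@np.array(f['t']);d=R.T@np.array([n[0],n[1],1]);return c,d/np.linalg.norm(d)
def tri(rs):
    A=sum(np.eye(3)-np.outer(d,d) for c,d in rs);b=sum((np.eye(3)-np.outer(d,d))@c for c,d in rs)
    X=np.linalg.solve(A,b);return X,max(np.linalg.norm(np.cross(X-c,d)) for c,d in rs)
def onz(r,z): c,d=r;return c+d*(z-c[2])/d[2]
E
cat > a.py <<'E'
from h import *
s=manip.observe();print(s['time'],s['tool_pos'],s['tool_rot'],s['gripper_width'],manip.tcp_to_grasp)
F={n:vision.grab_frame(n) for n in('top','side')}
for n,f in F.items():
    cv2.imwrite(f'pics/{n}0.png',f['pixels'][:,:,::-1])
    R=np.array(f['R']);print(n,-R.T@np.array(f['t']),R[2])
    for nm in('lid_handle','lid_tongue','spare_handle','bin'):
        for l in finder.landmark_of(f,nm)[:4]: print(nm,np.round(l['at'],1),round(l['score'],2),onz(ray(f,l['at']),{'lid_handle':30,'lid_tongue':4,'spare_handle':30,'bin':0}[nm]).round())
E
python3 a.py
```

```text
0.0 [ 171.95996857 -626.25431199  230.20009125] [ 9.91046622e-01  1.33512794e-01  3.84024181e-05 -9.62353063e-04] 85.24248468520697 18.700000000000003
top [ 307.33040178 -112.76928351 1527.86050136] [ 0.06637813  0.00462028 -0.99778384]
lid_handle [157.4 302.7] 0.88 [531. -70.  30.]
lid_handle [245.1 348.6] 0.63 [ 256. -220.   30.]
lid_handle [239.5 202.6] 0.62 [265. 241.  30.]
lid_handle [221.5 436.1] 0.6 [ 335. -495.   30.]
lid_tongue [276.6 211.9] 0.89 [147. 213.   4.]
lid_tongue [190.6 314.6] 0.59 [ 428. -110.    4.]
lid_tongue [249. 379.] 0.59 [ 245. -319.    4.]
lid_tongue [154.2 219.8] 0.17 [541. 200.   4.]
spare_handle [161.9 392.7] 0.87 [ 522. -357.   30.]
bin [151.2 222.6] 0.7 [552. 192.   0.]
side [191.78606289 771.30120344 596.65962473] [ 0.21401079 -0.83017099 -0.51479657]
lid_handle [139.4 382.2] 0.94 [ 337. -505.   30.]
lid_handle [205.2 274.5] 0.82 [524. -64.  30.]
lid_handle [189.9 392. ] 0.68 [ 269. -209.   30.]
lid_handle [325.2 359.8] 0.67 [263. 244.  30.]
lid_tongue [339.3 425.3] 0.7 [156. 221.   4.]
lid_tongue [215.2 320.8] 0.68 [419. -90.   4.]
lid_tongue [179.8 403.6] 0.58 [ 249. -316.    4.]
spare_handle [155.1 308.6] 0.63 [ 522. -340.   30.]
bin [290.1 214.4] 0.91 [548. 203.   0.]
```

View pics/top0.png

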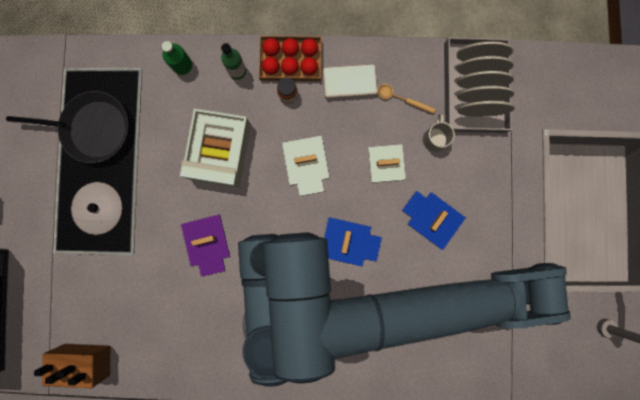

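View pics/side0.png

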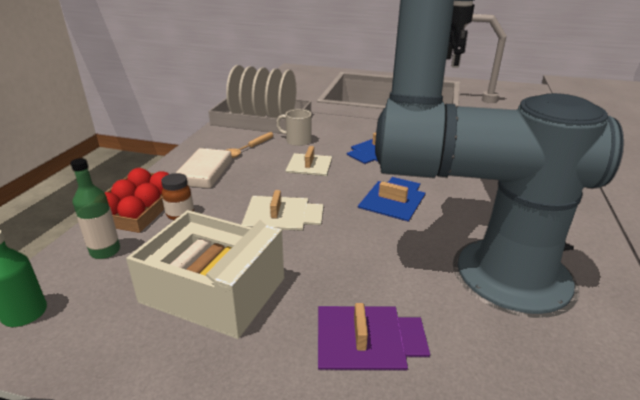

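The top view shows the right lid (white, with tongue) with its handle near col 305, row 160 and its tongue at about (314, 190). The spare is at (388, 163), and the bin is at about (215, 147) with its hood at the bottom. The purple and blue lids are decoys. Next I'll fit poses from outlines and both views.

```bash
cat > b.py <<'E'
from h import *
from scipy.optimize import minimize
F={n:vision.grab_frame(n) for n in('top','side')}
g={'lid_handle':(528,-67,30),'lid_tongue':(424,-100,4),'spare_handle':(522,-348,30),'bin':(550,198,0)}
for nm,p in g.items():
    rs=[]
    for f in F.values():
        u=proj(f,[p])[0][::-1];L=finder.landmark_of(f,nm)
        if L:
            b=min(L,key=lambda l:np.hypot(*(np.array(l['at'])-u)));rs.append(ray(f,b['at']))
    print(nm,[np.round(v,1) for v in tri(rs)])
def place(P,x,y,a,z=0):
    c,s=np.cos(a),np.sin(a);return np.array(P,float)@np.array([[c,s,0],[-s,c,0],[0,0,1]])+[x,y,z]
def box(x0,x1,y0,y1,z0,z1): return [(x,y,z) for x in(x0,x1) for y in(y0,y1) for z in(z0,z1)]
SC=4
def rast(f,hulls):
    m=np.zeros((400*SC,640*SC),np.uint8)
    for h in hulls: cv2.fillConvexPoly(m,cv2.convexHull(np.round((proj(f,h)+.5)*SC).astype(np.int32)),1)
    return cv2.resize(m.astype(np.float32),(640,400),interpolation=cv2.INTER_AREA)
def lid(p): return [place(b,*p[:3]) for b in(box(-70,70,-65,65,0,8),box(-110,-70,-40,40,0,8),box(-8,8,-35,35,8,46))]
def binm(p):
    w=p[3];return [place(b,*p[:3]) for b in(box(-100-w,100+w,-76-w,76+w,0,102),box(-100-w,-59,-76-w,76+w,100,127))]
def region(f,nm,p):
    u=proj(f,[p])[0].astype(int)
    best=None
    for o in finder.outline_of(f,nm):
        l,t,r,b=o['rect']
        if l-3<=u[0]<=r+3 and t-3<=u[1]<=b+3 and (best is None or o['score']>best['score']): best=o
    return best
def lidreg(f,p):
    return region(f,'lid_handle',p)
for nm,model,p0,key in(('lid',lid,[528,-67,.25],'lid_handle'),('bin',binm,[550,198,-.1,8],'bin')):
    R={n:region(f,key,g[key]) for n,f in F.items()}
    R={n:r for n,r in R.items() if r}
    print(nm,{n:(np.round(r['rect']),round(r['score'],2),int(r['region'].sum())) for n,r in R.items()})
    def cost(p,only=None):
        return sum(np.abs(rast(F[n],model(p))-r['region']).sum()/r['region'].sum() for n,r in R.items() if only in(None,n))
    for only in [None]+list(R):
        best=min((minimize(cost,np.array(p0)+np.r_[0,0,da,np.zeros(len(p0)-3)],args=(only,),method='Nelder-Mead',options=dict(initial_simplex=np.array(p0)+np.r_[0,0,da,np.zeros(len(p0)-3)]+np.vstack([np.zeros(len(p0)),np.diag([15,15,.15,5][:len(p0)])]),maxiter=150)) for da in(-.1,.1)),key=lambda r:r.fun)
        print(nm,only,best.x.round(3),round(best.fun,3))
        if only is None:
            for n,f in F.items():
                im=f['pixels'] if 'ov' not in f else f['ov']
                im=im.copy()
                for h in model(best.x): cv2.polylines(im,[cv2.convexHull(np.round(proj(f,h)).astype(np.int32))],True,(255,0,0),1)
                f['ov']=im
o=[cv2.resize(F['top']['ov'][90:220,170:350],None,fx=3,fy=3),cv2.resize(F['side']['ov'][170:340,120:340],(540,417))]
cv2.imwrite('pics/ov1.png',cv2.resize(np.vstack(o)[:,:,::-1],None,fx=.74,fy=.74))
E
python3 b.py
```

```text
lid_handle [array([523.1, -73.5,  24.7]), np.float64(1.3)]
lid_tongue [array([ 422.7, -104.7,   -5.5]), np.float64(0.4)]
spare_handle [array([ 523. , -346.7,   45. ]), np.float64(2.1)]
bin [array([550. , 198.9,  -1.7]), np.float64(1.3)]
lid {'side': (array([241., 190., 322., 228.]), 0.6, 2226)}
lid None [ 5.26003e+02 -7.75500e+01  1.89000e-01] 0.094
lid side [ 5.26003e+02 -7.75500e+01  1.89000e-01] 0.094
bin {'top': (array([181., 108., 252., 187.]), 0.94, 4232), 'side': (array([127., 207., 283., 338.]), 0.66, 13952)}
bin None [ 5.51134e+02  2.00259e+02 -1.48000e-01  6.20300e+00] 0.043
bin top [ 5.51565e+02  2.00053e+02 -1.46000e-01  5.93200e+00] 0.021
bin side [ 5.50515e+02  2.00870e+02 -1.49000e-01  6.34400e+00] 0.02
```

View pics/ov1.png

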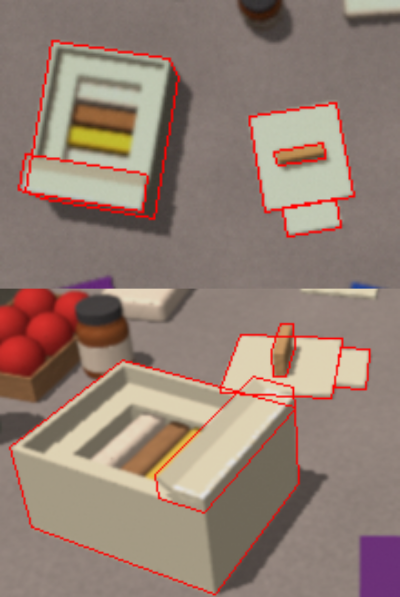

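The overlay fits well in both views: the bin is at (551, 200), yaw -0.148, and the lid at (526, -77), yaw 0.19. I'll set up the move conversion next.

```bash
cat > plan.py <<'E'
# commanded-pose bookkeeping: applied(shift_cm,turn) after a move; rel(p,R) gives numbers for a move
import json,numpy as np,os
from scipy.spatial.transform import Rotation as Ro
BIN=np.array([551,200.2,0]);BY=-.148;TG=18.7
def tool(yaw,tilt=0): # lid yaw; tilt>0: tongue(-x) low. tool y = lid x, tool z = -lid z
    return Ro.from_euler('z',yaw)*Ro.from_euler('y',-tilt)*Ro.from_matrix(np.array([[0,1,0],[1,0,0],[0,0,-1.]]))
def load():
    if os.path.exists('cmd.json'): d=json.load(open('cmd.json'));return np.array(d[0]),Ro.from_quat(d[1])
    return np.array([172.001,-626.841,231.29]),Ro.from_euler('z',.268-np.pi/2+np.pi/2)*Ro.from_matrix(np.diag([1.,-1,-1]))
def applied(s,t):
    p,R=load();p=p+R.apply(np.array(s)*10);R=R*Ro.from_rotvec(t);json.dump([p.tolist(),R.as_quat().tolist()],open('cmd.json','w'));return p,R
def rel(p,R):
    p0,R0=load();return (R0.inv().apply(np.array(p)-p0)/10).round(2).tolist(),(R0.inv()*R).as_rotvec().round(3).tolist()
E
python3 -c "
from plan import *
print(load()[1].as_quat())
for z in(150,14): print(rel([526,-77,z],tool(.19)))
"
```

```text
[0.99103543 0.13359934 0.         0.        ]
([48.7, -43.65, 8.13], [0.0, 0.0, -1.493])
([48.7, -43.65, 21.73], [0.0, 0.0, -1.493])
```

Call:
send_rows(motion=[[[6,-5.4,1],[0,0,-0.18],0],[[10,-9,1.7],[0,0,-0.36],0],[[14,-12.6,2.4],[0,0,-0.54],0],[[18,-16.2,3],[0,0,-0.72],0],[[22,-19.8,3.7],[0,0,-0.9],0],[[26,-23.4,4.3],[0,0,-1.08],0],[[30,-27,5],[0,0,-1.26],0],[[34,-30.5,5.7],[0,0,-1.4],0],[[38,-34,6.3],[0,0,-1.493],0],[[42,-37.6,7],[0,0,-1.493],0],[[46,-41.2,7.7],[0,0,-1.493],0],[[48.7,-43.65,8.13],[0,0,-1.493],0],[[48.7,-43.65,8.13],[0,0,-1.493],0],[[48.7,-43.65,8.13],[0,0,-1.493],0],[[48.7,-43.65,8.13],[0,0,-1.493],0],[[48.7,-43.65,8.13],[0,0,-1.493],0]])

```text
time: 3.2
tool_pos: [525.9, -77.9, 150.2]
tool_rot: [0.637, 0.771, 0.0, 0.0]
force: [-0.0, 0.1, -0.1]
gripper_width: 85.2
grip_force: 0.0
```

```bash
python3 -c "
from plan import *
print(applied([48.7,-43.65,8.13],[0,0,-1.493])[0]); print(rel([526,-77,14],tool(.19)))
from h import *
s=manip.observe();print(s['time'],s['tool_pos'],s['tool_rot'],tool(.19).as_quat(),s['qpos'],s['force'])
a=vision.grab_frame('top')['pixels'][90:240,230:380];b=vision.grab_frame('side')['pixels'][90:240,200:350]
cv2.imwrite('pics/hov.png',cv2.resize(np.hstack([a,b])[:,:,::-1],(780,390)))"
```

```text
[526.02961624 -76.96375108 149.99      ]
([-0.0, -0.0, 13.6], [0.0, 0.0, 0.0])
3.2 [525.94944402 -77.90598832 150.24030605] [6.37420949e-01 7.70515729e-01 3.98995591e-05 2.09803399e-04] [0.63684421 0.77099251 0.         0.        ] [-3.60419660e-01  5.87671777e-02  1.92342822e+00 -6.63302711e-05
  1.15897448e+00 -5.48896537e-01] [-0.04112905  0.1019866  -0.09365694]
```

View pics/hov.png

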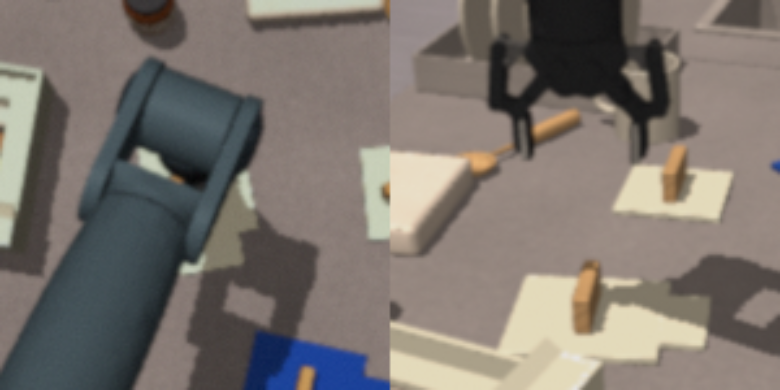

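The picture shows the fingers straddling the handle (bar at about (588, 295) in the right crop), aligned along the lid's x axis. I'll descend and grip.

Call:
send_rows(motion=[[[0,0,5],[0,0,0],0],[[0,0,10],[0,0,0],0],[[0,0,13.6],[0,0,0],0],[[0,0,13.6],[0,0,0],0],[[0,0,13.6],[0,0,0],255],[[0,0,13.6],[0,0,0],255],[[0,0,13.6],[0,0,0],255],[[0,0,13.6],[0,0,0],255],[[0,0,13.6],[0,0,0],255],[[0,0,13.6],[0,0,0],255],[[0,0,13.6],[0,0,0],255],[[0,0,13.6],[0,0,0],255]], newtons=70)

```text
time: 4.8
tool_pos: [526.9, -77.3, 15.1]
tool_rot: [0.637, 0.771, 0.0, 0.001]
force: [-1.8, 0.7, 6.1]
gripper_width: 14.9
grip_force: 69.5
```

```bash
cat >> plan.py <<'E'
OFF=np.array([110,0,10.]) # TCP from tongue point, lid axes
def lidtcp(tx,tz,tilt,ty=0,yaw=None):
    Rb=Ro.from_euler('z',BY);R=tool(BY,tilt);Rl=Ro.from_euler('z',BY)*Ro.from_euler('y',-tilt)
    return BIN+Rb.apply([tx,ty,tz])+Rl.apply(OFF),R
E
python3 -c "
from plan import *
applied([0,0,13.6],[0,0,0])
p,R=lidtcp(-40,170,.3);print(p,rel(p,R));print(rel([526,-77,240],tool(.19)))
"
```

```text
[612.45258531 191.03802485 212.06058762] ([24.68, 13.55, -19.81], [-0.297, -0.051, 0.336])
([-0.0, -0.0, -22.6], [0.0, 0.0, 0.0])
```

Call:
send_rows(motion=[[[0,0,-2],[0,0,0],255],[[0,0,-6],[0,0,0],255],[[0,0,-12],[0,0,0],255],[[0,0,-18],[0,0,0],255],[[0,0,-22],[0,0,0],255],[[4,2,-22],[-0.05,-0.01,0.06],255],[[8,4.5,-22],[-0.1,-0.02,0.12],255],[[12,7,-22],[-0.15,-0.03,0.17],255],[[16,9,-22],[-0.2,-0.035,0.23],255],[[20,11,-22],[-0.25,-0.043,0.29],255],[[24,13,-21],[-0.297,-0.051,0.336],255],[[24.68,13.55,-19.81],[-0.297,-0.051,0.336],255],[[24.68,13.55,-19.81],[-0.297,-0.051,0.336],255],[[24.68,13.55,-19.81],[-0.297,-0.051,0.336],255],[[24.68,13.55,-19.81],[-0.297,-0.051,0.336],255]])

```text
time: 6.68
tool_pos: [613.0, 189.8, 212.8]
tool_rot: [0.75, 0.645, 0.098, 0.114]
force: [-0.4, -0.0, -2.2]
gripper_width: 14.9
grip_force: 68.8
```

```bash
cat > chk.py <<'E'
import sys
from plan import *
from h import *
s=manip.observe();p,R=load()
print(s['time'],np.round(s['tool_pos'],1),np.round(s['tool_rot'],3),'cmd',p.round(1),R.as_quat().round(3),np.round(s['force'],1),s['gripper_width'])
pm=np.array(s['tool_pos']);Rm=Ro.from_quat(s['tool_rot'])
L=Rm*Ro.from_matrix(np.array([[0,1,0],[1,0,0],[0,0,-1.]])).inv()  # lid orientation as held
def box(x0,x1,y0,y1,z0,z1): return np.array([(x,y,z) for x in(x0,x1) for y in(y0,y1) for z in(z0,z1)],float)
O=pm-L.apply([0,0,14])
tile=[]
for n in('top','side'):
    f=vision.grab_frame(n);im=cv2.resize(f['pixels'],None,fx=3,fy=3,interpolation=cv2.INTER_CUBIC)
    for b in(box(-70,70,-65,65,0,8),box(-110,-70,-40,40,0,8)):
        u=proj(f,O+L.apply(b));cv2.polylines(im,[cv2.convexHull(np.round((u+.5)*3).astype(np.int32))],True,(255,0,0),1)
    e=proj(f,O+L.apply([-110,0,4]));cv2.circle(im,tuple(np.round((e[0]+.5)*3).astype(int).tolist()),3,(0,0,255),-1)
    for l in finder.landmark_of(f,'lid_tongue'):
        if np.hypot(*(np.array(l['at'])[::-1]-e[0]))<40: print(n,'tongue',np.round(l['at'],1),l['score'],'model',e[0][::-1].round(1))
    x,y=proj(f,[551,200,110])[0].astype(int)
    x0=max(0,x-65);y0=max(0,y-95);tile.append(im[y0*3:(y0+190)*3,x0*3:(x0+130)*3])
cv2.imwrite(sys.argv[1],np.hstack(tile)[:,:,::-1])
Rb=Ro.from_euler('z',BY).inv();print('T in bin',Rb.apply(O+L.apply([-110,0,4])-BIN).round(1),'tilt',np.degrees(np.arccos(L.as_matrix()[2,2])).round(1))
E
python3 -c "
from plan import *
applied([24.68,13.55,-19.81],[-.297,-.051,.336])"; python3 chk.py pics/c1.png
```

```text
6.675 [613.  189.8 212.8] [0.75  0.645 0.098 0.114] cmd [612.4 191.  212.1] [0.749 0.645 0.097 0.113] [-0.4 -0.  -2.2] 14.924211517715714
top tongue [154.7 208.9] 0.7 model [155.3 206.2]
side tongue [220.8 224.8] 0.73 model [218.2 221.8]
T in bin [-39.3  -0.9 170.6] tilt 17.2
```

View pics/c1.png

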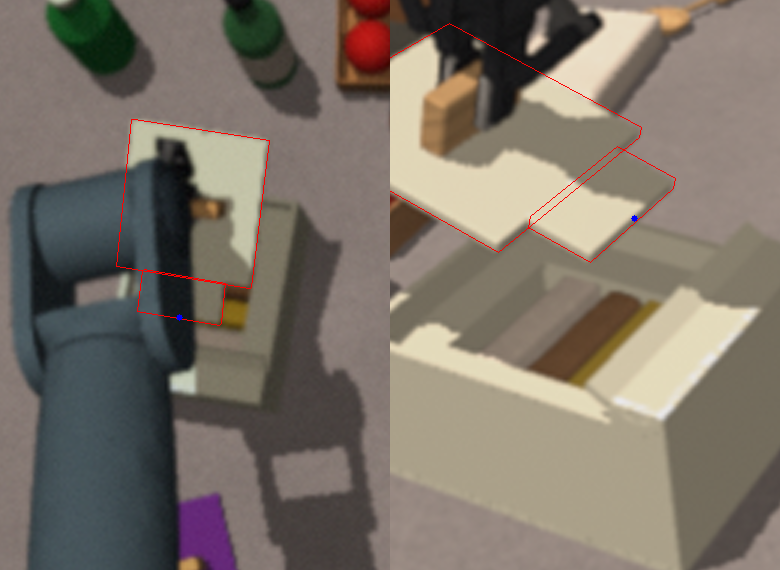

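The held-lid model matches both views: tongue end at about (180, 317) in the top crop and (634, 218) in the side crop, above the open bin. Next are the insertion numbers.

```bash
python3 -c "
from plan import *
for a in [(-40,130,.3),(-40,98,.3),(-60,95,.3),(-78,92,.3),(-91,90,.3)]: print(a,rel(*lidtcp(*a)))
applied(*rel(*lidtcp(-91,90,.3)))
print('from there')
for a in [(-91,89,.25),(-91,88.5,.2),(-91,88,.15),(-91,87.5,.1),(-91,86.5,.05),(-91,85.5,.0)]: print(a,rel(*lidtcp(*a)))
"
```

```text
(-40, 130, 0.3) ([0.0, -1.18, 3.82], [-0.0, 0.0, -0.0])
(-40, 98, 0.3) ([0.01, -2.13, 6.88], [-0.0, 0.0, -0.0])
(-60, 95, 0.3) ([0.0, -4.13, 6.58], [-0.0, 0.0, -0.0])
(-78, 92, 0.3) ([0.0, -5.93, 6.33], [-0.0, 0.0, -0.0])
(-91, 90, 0.3) ([0.0, -7.23, 6.14], [-0.0, 0.0, -0.0])
from there
(-91, 89, 0.25) ([0.0, 0.0, 0.65], [0.05, 0.0, -0.0])
(-91, 88.5, 0.2) ([0.0, -0.0, 1.25], [0.1, 0.0, -0.0])
(-91, 88, 0.15) ([0.0, -0.04, 1.85], [0.15, 0.0, -0.0])
(-91, 87.5, 0.1) ([0.0, -0.1, 2.44], [0.2, 0.0, -0.0])
(-91, 86.5, 0.05) ([0.0, -0.2, 3.09], [0.25, 0.0, -0.0])
(-91, 85.5, 0.0) ([0.0, -0.33, 3.72], [0.3, 0.0, -0.0])
```

Call:
send_rows(motion=[[[0,-1.18,3.82],[0,0,0],255],[[0,-1.7,5.5],[0,0,0],255],[[0,-2.13,6.88],[0,0,0],255],[[0,-2.13,6.88],[0,0,0],255],[[0,-3.1,6.73],[0,0,0],255],[[0,-4.13,6.58],[0,0,0],255],[[0,-5,6.45],[0,0,0],255],[[0,-5.93,6.33],[0,0,0],255],[[0,-6.6,6.23],[0,0,0],255],[[0,-7.23,6.14],[0,0,0],255],[[0,-7.23,6.14],[0,0,0],255],[[0,-7.23,6.14],[0,0,0],255]])

```text
time: 8.38
tool_pos: [562.5, 198.4, 132.3]
tool_rot: [0.749, 0.645, 0.098, 0.113]
force: [0.1, 0.5, -1.9]
gripper_width: 14.9
grip_force: 68.9
```

```bash
python3 chk.py pics/c2.png
```

```text
8.375 [562.5 198.4 132.3] [0.749 0.645 0.098 0.113] cmd [562.1 198.5 132.1] [0.749 0.645 0.097 0.113] [ 0.1  0.5 -1.9] 14.913179561822115
top tongue [176.2 210. ] 0.72 model [175.6 208.8]
T in bin [-90.4  -0.   90.2] tilt 17.2
```

View pics/c2.png

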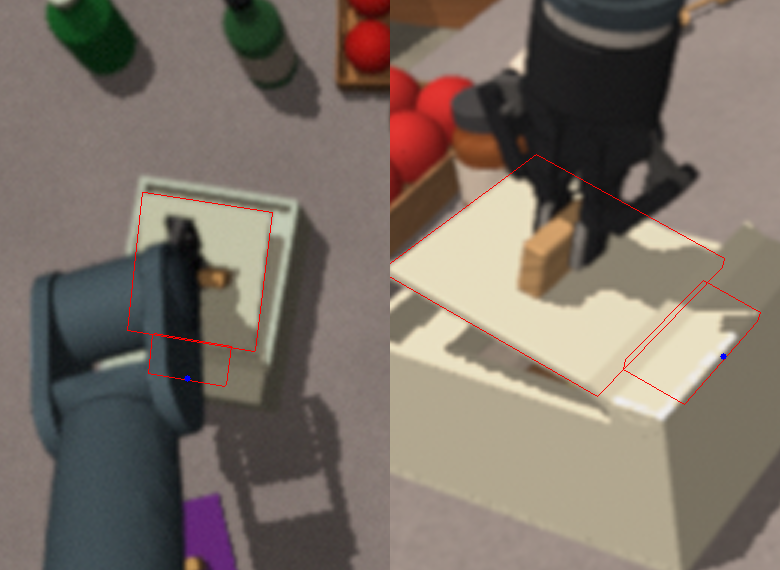

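The tongue is under the hood (hidden, at about (187, 378) in the top crop), still tilted at 17°, with no contact force. I'll swing it down.

Call:
send_rows(motion=[[[0,0,0.65],[0.05,0,0],255],[[0,0,1.25],[0.1,0,0],255],[[0,-0.04,1.85],[0.15,0,0],255],[[0,-0.1,2.44],[0.2,0,0],255],[[0,-0.2,3.09],[0.25,0,0],255],[[0,-0.33,3.72],[0.3,0,0],255],[[0,-0.33,3.72],[0.3,0,0],255],[[0,-0.33,3.72],[0.3,0,0],255]])

```text
time: 9.57
tool_pos: [569.9, 197.2, 95.5]
tool_rot: [0.758, 0.653, 0.0, 0.0]
force: [-0.0, 0.3, -2.5]
gripper_width: 15.2
grip_force: 68.9
```

```bash
python3 -c "
from plan import *
applied([0,-.33,3.72],[.3,0,0])"; python3 chk.py pics/c3.png
```

```text
9.575 [569.9 197.2  95.5] [0.758 0.653 0.    0.   ] cmd [569.8 197.3  95.6] [ 0.758  0.653 -0.     0.   ] [-0.   0.3 -2.5] 15.183484800215107
top tongue [175.2 209.7] 0.86 model [175.9 209.2]
T in bin [-90.9  -0.1  85.4] tilt 0.0
```

View pics/c3.png

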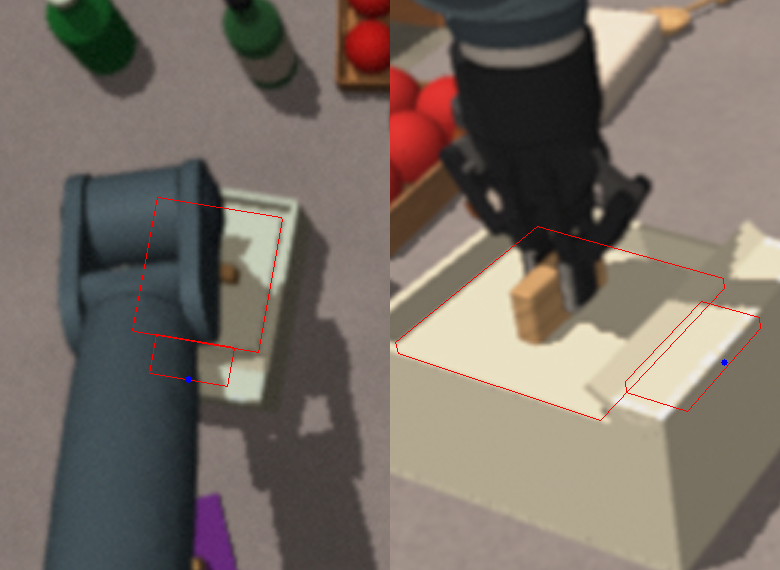

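The lid is level just above the ledge (handle at about (545, 305) in the side crop), with no contact yet. I'll lower it 2 mm, then release.

Call:
send_rows(motion=[[[0,0,0.1],[0,0,0],255],[[0,0,0.2],[0,0,0],255],[[0,0,0.2],[0,0,0],255],[[0,0,0.2],[0,0,0],200],[[0,0,0.2],[0,0,0],150],[[0,0,0.2],[0,0,0],80],[[0,0,0.2],[0,0,0],40],[[0,0,0.2],[0,0,0],40],[[0,0,0.2],[0,0,0],40]])

```text
time: 10.9
tool_pos: [570.0, 197.3, 93.5]
tool_rot: [0.758, 0.653, -0.0, 0.0]
force: [0.3, -0.2, 0.0]
gripper_width: 71.9
grip_force: 0.0
```

Call:
send_rows(motion=[[[0,0,-1],[0,0,0],40],[[0,0,-3],[0,0,0],40],[[0,0,-7],[0,0,0],40],[[0,0,-12],[0,0,0],40],[[0,0,-18],[0,0,0],40],[[0,-5,-22],[0,0,0],40],[[-8,-8,-22],[0,0,0],40],[[-13,-10,-22],[0,0,0],40],[[-18,-12,-22],[0,0,0],40],[[-23,-12,-22],[0,0,0],40],[[-28,-12,-22],[0,0,0],40],[[-28,-12,-22],[0,0,0],40],[[-28,-12,-22],[0,0,0],40]])

```text
time: 12.52
tool_pos: [410.0, -61.7, 314.7]
tool_rot: [0.758, 0.653, 0.0, 0.001]
force: [-0.4, 0.1, -0.3]
gripper_width: 71.9
grip_force: 0.0
```

```bash
cat > d.py <<'E'
from h import *
from plan import BIN,BY,Ro
s=manip.observe();print(s['time'],s['force'])
rb=Ro.from_euler('z',BY);t=[]
H=[]
for n in('top','side'):
    f=vision.grab_frame(n);e=proj(f,[BIN+rb.apply([19,0,110])])[0]
    for l in finder.landmark_of(f,'lid_handle'):
        if np.hypot(*(np.array(l['at'])[::-1]-e))<25: H.append(ray(f,l['at']));break
    x,y=proj(f,[551,200,110])[0].astype(int);x0=max(0,x-65);y0=max(0,y-75)
    im=cv2.resize(f['pixels'],None,fx=3,fy=3,interpolation=cv2.INTER_CUBIC)
    def box(x0,x1,y0,y1,z0,z1): return np.array([(x,y,z) for x in(x0,x1) for y in(y0,y1) for z in(z0,z1)],float)
    for b in(box(-51,89,-65,65,80,88),): cv2.polylines(im,[cv2.convexHull(np.round((proj(f,BIN+rb.apply(b))+.5)*3).astype(np.int32))],True,(255,0,0),1)
    t.append(im[y0*3:(y0+150)*3,x0*3:(x0+130)*3])
if len(H)==2: X,r=tri(H);print('handle in bin',rb.inv().apply(X-BIN).round(1),r)
cv2.imwrite('pics/d.png',np.hstack(t)[:,:,::-1])
E
python3 d.py
```

```text
12.525 [-0.40490111  0.07399969 -0.33748664]
handle in bin [ 11.4   7.2 110.3] 0.5675086281957826
```

View pics/d.png

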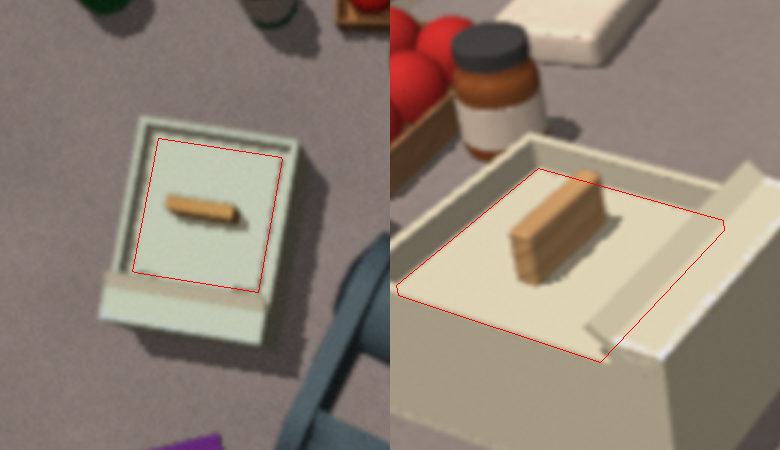

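The lid lies flat inside the rim (handle at about (203, 208) in the top crop), with its front edge under the hood and the handle point at z = 110 mm. The gripper is clear, so I'm handing in.

```bash
python3 -c "
from bench import manip
print(manip.sign_off())"
```

```text
the job is handed in; nothing more can be done
None
```

The lid's tongue went under the hood at a 17° tilt, and the lid now lies flat on the bin's ledge and is released; the spare lid was not touched, and I handed the job in at about 12.6 s (no verdict came back).

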